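# Slide the blank panel out over the end of the ledge

## Task

Push, without picking it up, the flat aluminium panel that lies on the raised dark ledge towards the robot until about 3 cm of it sticks out past the end of the ledge nearest the robot, lying straight along the ledge and hanging over neither side, ready to be picked up by that edge. Keep it flat on the ledge, and leave the bottle, the timer and the tape roll where they are.

Things in the scene. Friction and masses are not known exactly. Their poses are not given: they have to be found in the camera images.
- ledge: Dark grey metal ledge on one foot, fixed, with a tall cabinet on the bench to its right and a thick hose hanging to its left. Origin: on the bench; x along its length away from the robot, y to the left, turned leftward up to 0.27 rad. Flat top 70 mm up, from x = -110 mm (near end) to +110 mm (far end), from y = -85 mm (right edge) to +85 mm (left edge), with no rim or fence.
- panel: Loose pale aluminium sheet, 110 mm (its x) by 120 mm (its y) by 6 mm thick, 0.15 to 0.3 kg, dark dots at its corners, flat on the ledge's top. Origin: centre of its underside. Its x and y point nearly as the ledge's; it starts askew by up to 0.15 rad, wholly on the ledge. The cabinet's side runs from x 0.40, y -0.33 to x 0.97, y -0.15 m; the hose hangs at x 0.28 to 0.56, y 0 to 0.09 m.
- bottle: Small amber bottle with a white cap, 41 mm across, 85 mm tall, loose on the bench to the left of the ledge; a bystander. Origin: centre of its underside.
- timer: White upright timer, 26 mm by 64 mm, 60 mm tall, loose on the bench to the left of the ledge, behind the bottle; a bystander. Origin: centre of its underside.
- tape: Roll of tape lying flat, 95 mm across, 19 mm tall, loose on the bench further to the left; a bystander. Origin: centre of its underside.

How it is judged:
At the end, for the whole second after the job is handed in: The panel lies flat and at rest on the ledge, straight along it (turned less than 0.1 rad, its middle within 25 mm of the ledge's middle line), and 20 to 40 mm of it stick out past the ledge's near end; bottle, timer and tape roll are within 20 mm of where they stood (x of panel in the frame of ledge between -0.095 and -0.075 m and y of panel in the frame of ledge between -0.025 and 0.025 m and angle between the x axis of panel and the x axis of ledge, either way round below 0.1 rad and z of panel in the frame of ledge between 0.067 and 0.073 m and angle between panel's own z axis and vertical below 0.04 rad and linear speed of panel below 0.01 m/s and distance of each of bottle, timer, tape from where it was at the start of the episode below 0.02 m); the robot touches nothing.
It fails at once if the panel is lifted more than 10 mm off the ledge, tilted more than 0.2 rad, or falls off it (z of panel in the frame of ledge above 0.08 m or z of panel in the frame of ledge below 0.055 m or angle between panel's own z axis and vertical above 0.2 rad).
It fails at once if the bottle, the timer or the tape roll is moved more than 20 mm (distance of any of bottle, timer, tape from where it was at the start of the episode above 0.02 m).
It also fails if it takes over 43 s, if anything falls off the work surface, if the arm or the gripper's body presses on something with over 40 N, if the wrist force passes 120 N, or if a joint passes its speed limit or range.

## Robot

A 6-joint arm with a two-finger parallel gripper is mounted at the origin on the work surface; the furniture and walls round the work are solid. World frame = base frame: x ahead of the robot, y to its left, z up, the work surface at z = 0. Lengths are in m, angles in rad, forces in N, time in s.
With the tool pointing down it reaches from about 0.35 to 0.85 m from the base axis. Payload 8.1 kg.
Tool frame: the origin (TCP) lies between the finger pads; the fingertips stand 14 mm ahead of it and the grasp point (between the pads) lies 5 mm behind it; z points along the fingers, y is the line along which they close (so a half turn about z gives the same grasp; the last joint's range is limited). The gripper opens to 93 mm and grips with 3 to 60 N. Pads are 15 mm wide; open, the fingers measure 128 mm over their backs; the gripper's body (75 mm by 188 mm) begins 65 mm behind the grasp point.
Start: joints at [-1.296, 0.13, 1.488, -0, 1.523, -0.085], TCP at [0.211, -0.562, 0.233] pointing down, gripper open.
Joint ranges: [-2.96, 2.96], [-0.89, 2.26], [0.02, 2.5], [-1.34, 4.48], [0, 2.73], [-2.66, 2.66]. Speed limits (rad/s): [2.39, 2.39, 2.79, 3.14, 3.14, 3.14].

## Interface

Orientations are given as a rotation vector (axis times angle).
In Python, from plant import robot gives the robot as it stands.
- The arm moves only by the tool arm_command, never from a script. Its argument "targets" is a list of rows, each an object of numbers: "x", "y", "z": the shift along the world's x, y, z in units of 500 mm (1.0 is 500 mm); "rx", "ry", "rz": the turn, a rotation vector about the world's x, y, z in units of 2 rad (1.0 is 2 rad); "claw": the closure in counts, from 0 (fully open) to 255 (shut). In form: [{"x": .., "y": .., "z": .., "rx": .., "ry": .., "rz": .., "claw": ..}, ...]. A call has 1 to 10 rows; each row is the pose to reach, as a shift and turn from the pose commanded when the call began; what a row does not reach only later rows make up. A row lasts 1/12 s, in which the tool goes at most 41.7 mm and 7.16 degrees, less where a joint would pass 70% of its speed; a pose out of reach is approached as far as the arm can. A call with a number of a shift or a turn outside -1 to 1 is refused whole. A call with a gripper value outside its range is refused whole. The fingers move at their own pace and stop on an object; "squeeze" is the grip in N (left out, the last holds). Time passes only in rows, so rows that repeat a pose let the fingers close. It gives the time, the measured TCP pose, the force, the opening and the grip force at its end, in the units of the state.
- robot.read_state(): the state, without advancing time (a new reading comes with each control period).
- robot.read_camera(name): name is "scene" or "top" or "wrist"; returns (picture, depth): 400x640x3 uint8, red, green, blue; 400x640 float32, m along the optical axis (not along the pixel's ray), 0 where there is no reading.
- robot.get_calibration(name): a dict with "intrinsics" (3x3 intrinsics, pixels), "origin" and "orientation" of the camera in the world. Camera axes: x right, y up, looking along -z (the intrinsics and any distortion apply to the point x, -y, -z); pixel columns grow to the right and rows downward; lengths in m; the calibration is good to about 2 mm. The wrist camera is an equidistant fisheye: a pixel r from the principal point sees the ray r / f radians off the axis. A picture is of the moment at which its call begins: read the wrist's pose just before it. get_calibration takes no time and is no camera call; for the wrist camera it gives the pose at the moment of the call.
- robot.close_job(): hands the job in; it is judged then, once.
The state is a dict: "t": time; "q": joint angles; "dq": joint speeds; "joint_torque": joint torques, N m; "tool_pos": TCP position; "orientation": TCP orientation; "force": force on the tool from outside, world axes, zero at the start; "wrist_torque": the same for the moment, N m; "opening": finger opening in m; "gripper_force": force on a finger pad.
Only numpy, scipy, OpenCV 4.12 (cv2) and the standard library are available. Lean on these libraries where they do the work, as an engineer would, in place of code of your own. Each camera call takes 0.05 s, during which the arm holds its last target. There are 200 camera calls.

## Working session

There is one attempt and no reset: what is moved stays moved. The work goes in short steps, Python scripts to look and compute and a tool call to move; the robot and the scene stay as the last step left them, time stands still between calls to the robot, and variables do not carry over. Pictures are saved under pics/ and viewed, at most 10 in all, crops included, and the job is handed in when it is done.

Besides the shell and the picture viewer there is one more tool, called as name(argument=value, ...) on one line, values as JSON. arm_command: Moves the arm, as the interface text tells. Shifts and turns lie within -1 to 1; 1 stands for 500 mm of shift or 2 rad of turn. Its arguments: {"type":"object","properties":{"targets":{"type":"array","items":{"type":"object","properties":{"x":{"type":"number","minimum":-1,"maximum":1},"y":{"type":"number","minimum":-1,"maximum":1},"z":{"type":"number","minimum":-1,"maximum":1},"rx":{"type":"number","minimum":-1,"maximum":1},"ry":{"type":"number","minimum":-1,"maximum":1},"rz":{"type":"number","minimum":-1,"maximum":1},"claw":{"type":"number"}}}},"squeeze":{"type":"number"}},"required":["targets"]}

```bash
mkdir -p pics
cat > h.py <<'E'
from plant import robot
import numpy as np, cv2
def snap(n,f):
    c=robot.get_calibration(n); p,d=robot.read_camera(n)
    np.savez(f'pics/{f}.npz',p=p,d=d,K=c['intrinsics'],o=c['origin'],R=c['orientation'])
    cv2.imwrite(f'pics/{f}.png',p[:,:,::-1]); return p,d,c
def rot(r):
    r=np.array(r,float); return r if r.shape==(3,3) else cv2.Rodrigues(r)[0]
def toplane(c,uv,z):
    K=np.array(c['intrinsics']);R=rot(c['orientation']);o=np.array(c['origin'])
    uv=np.atleast_2d(uv).astype(float)
    r=np.c_[(uv[:,0]-K[0,2])/K[0,0],-(uv[:,1]-K[1,2])/K[1,1],-np.ones(len(uv))]@R.T
    return o+r*((z-o[2])/r[:,2])[:,None]
E
python3 - <<'E'
from h import *
print(robot.read_state())
for n in('scene','top'):
    p,d,c=snap(n,n+'0');print(c)
E
```

```text
{'t': 0.0, 'q': array([-1.29641455e+00,  1.31142939e-01,  1.48927224e+00, -3.78307142e-05,
        1.52295292e+00, -8.53868720e-02]), 'dq': array([ 0.00062033, -0.0009204 ,  0.00023428,  0.00057667, -0.00037564,
        0.00131794]), 'joint_torque': array([ 6.91688510e-04, -5.59839749e+01, -4.91760957e+01,  7.68269598e-02,
        3.51324538e-02, -1.55352163e-04]), 'tool_pos': array([ 0.21110692, -0.56107286,  0.23160215]), 'orientation': array([-3.08916512e+00, -5.61767700e-01,  3.22056830e-04]), 'force': array([0.5251209 , 0.11628812, 0.56926913]), 'wrist_torque': array([ 0.04092404, -0.01309216,  0.00094281]), 'gripper_force': 0.0, 'opening': 0.09244339697186958}
{'intrinsics': array([[394.54644301,   0.        , 322.09867779],
       [  0.        , 394.54644301, 204.3698607 ],
       [  0.        ,   0.        ,   1.        ]]), 'origin': array([0.14870615, 0.62612444, 0.59631377]), 'orientation': array([ 0.30056886, -1.17436192, -2.37383329])}
{'intrinsics': array([[504.71562738,   0.        , 320.93281939],
       [  0.        , 504.71562738, 203.22545996],
       [  0.        ,   0.        ,   1.        ]]), 'origin': array([0.40197616, 0.03062151, 0.97351543]), 'orientation': array([ 0.09764262, -0.07425878, -1.54528457])}
```

View pics/top0.png

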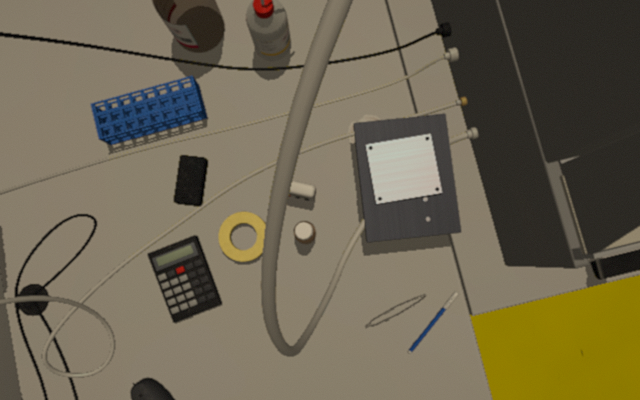

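View pics/scene0.png

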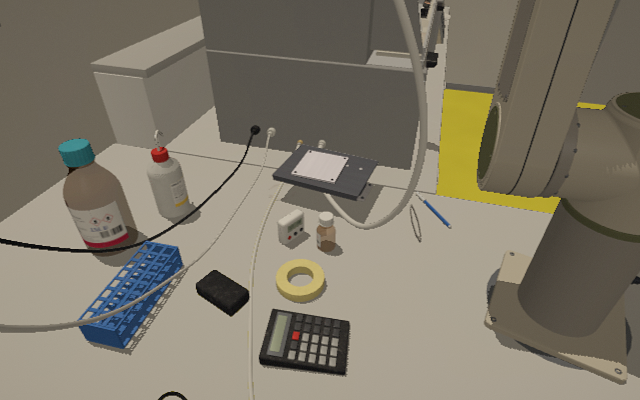

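```bash
cat > m.py <<'E'
from h import *
def load(f):
    z=np.load(f'pics/{f}.npz'); return z['p'],z['d'],dict(intrinsics=z['K'],origin=z['o'],orientation=z['R'])
def cloud(d,c):
    K=c['intrinsics'];v,u=np.mgrid[:400,:640]
    P=np.stack([(u-K[0,2])/K[0,0]*d,-(v-K[1,2])/K[1,1]*d,-d],-1)
    W=P@rot(c['orientation']).T+c['origin']; W[d<=0]=np.nan; return W
def rect(m):
    cs=cv2.findContours(m.astype(np.uint8),cv2.RETR_EXTERNAL,cv2.CHAIN_APPROX_NONE)[0]
    return max(cs,key=cv2.contourArea)[:,0,:]
def fit(c,m,z):
    X=toplane(c,rect(m),z)[:,:2]; (cx,cy),wh,a=cv2.minAreaRect((X*1000).astype(np.float32))
    b=cv2.boxPoints(((cx,cy),wh,a)); e=(a+45)%90-45
    return np.round([cx,cy,*wh],1),np.round(np.radians(e),3)
def panelmask(p,W):
    h=p.astype(int); box=(W[...,0]>.3)&(W[...,0]<.75)&(W[...,1]<.0)&(W[...,1]>-.3)&(W[...,2]>.06)&(W[...,2]<.095)
    m=(box&(h.min(-1)>120)).astype(np.uint8)
    return cv2.morphologyEx(cv2.morphologyEx(m,cv2.MORPH_CLOSE,np.ones((7,7))),cv2.MORPH_OPEN,np.ones((9,9))),box
E
python3 - <<'E'
from m import *
p,d,c=load('top0');W=cloud(d,c)
m,box=panelmask(p,W)
print('panel',fit(c,m,.076))
lm=cv2.morphologyEx(box.astype(np.uint8),cv2.MORPH_OPEN,np.ones((7,7)))
print('ledge',fit(c,lm,.07))
for n,uv,z in(('ledgeclick',[(355,122),(445,115),(460,232),(367,241)],.07),('dots',[(371,147),(431,139),(438,189),(380,199)],.076)):print(n,toplane(c,uv,z).round(3)[:,:2].tolist())
# hose & cabinet
for f in('top0','scene0'):
    p,d,c=load(f);W=cloud(d,c)
    for z0 in np.arange(.1,.8,.1):
        q=(W[...,2]>z0)&(W[...,2]<z0+.1)&(W[...,0]>.25)&(W[...,0]<.6)&(W[...,1]>-.1)&(W[...,1]<.12)
        k=(W[...,2]>z0)&(W[...,2]<z0+.1)&(W[...,0]>.4)&(W[...,0]<1)&(W[...,1]>-.5)&(W[...,1]<-.1)
        print(f,round(z0,1),'hose',q.sum(),[ (np.nanmin(W[q][:,i]).round(3),np.nanmax(W[q][:,i]).round(3)) for i in(0,1)] if q.any() else'','cab',k.sum())
E
```

```text
panel (array([ 567.2, -101.4,  111.8,  120.5]), np.float64(0.19))
ledge (array([ 552.9, -106.7,  219.6,  170.4]), np.float64(0.128))
ledgeclick [[0.653, -0.013], [0.669, -0.178], [0.456, -0.204], [0.436, -0.038]]
dots [[0.605, -0.043], [0.622, -0.151], [0.531, -0.164], [0.511, -0.06]]
top0 0.1 hose 282 [(np.float64(0.292), np.float64(0.341)), (np.float64(0.027), np.float64(0.061))] cab 6523
top0 0.2 hose 184 [(np.float64(0.279), np.float64(0.298)), (np.float64(0.053), np.float64(0.073))] cab 9213
top0 0.3 hose 148 [(np.float64(0.28), np.float64(0.306)), (np.float64(0.065), np.float64(0.082))] cab 11684
top0 0.4 hose 418 [(np.float64(0.297), np.float64(0.348)), (np.float64(0.073), np.float64(0.089))] cab 11657
top0 0.5 hose 1179 [(np.float64(0.342), np.float64(0.415)), (np.float64(0.067), np.float64(0.089))] cab 1918
top0 0.6 hose 3752 [(np.float64(0.41), np.float64(0.522)), (np.float64(0.03), np.float64(0.079))] cab 0
top0 0.7 hose 1529 [(np.float64(0.509), np.float64(0.542)), (np.float64(0.021), np.float64(0.045))] cab 0
scene0 0.1 hose 259 [(np.float64(0.287), np.float64(0.339)), (np.float64(0.034), np.float64(0.064))] cab 7073
scene0 0.2 hose 383 [(np.float64(0.278), np.float64(0.299)), (np.float64(0.059), np.float64(0.076))] cab 8365
scene0 0.3 hose 549 [(np.float64(0.279), np.float64(0.31)), (np.float64(0.069), np.float64(0.085))] cab 9358
scene0 0.4 hose 792 [(np.float64(0.299), np.float64(0.352)), (np.float64(0.076), np.float64(0.091))] cab 1540
scene0 0.5 hose 0  cab 0
scene0 0.6 hose 0  cab 0
scene0 0.7 hose 0  cab 0
```

arm_command(targets=[{"x": 0.003, "y": 0.06, "rz": -0.012, "claw": 90}, {"x": 0.006, "y": 0.12, "rz": -0.024, "claw": 90}, {"x": 0.009, "y": 0.18, "rz": -0.036, "claw": 90}, {"x": 0.012, "y": 0.24, "rz": -0.048, "claw": 90}, {"x": 0.015, "y": 0.3, "rz": -0.06, "claw": 90}, {"x": 0.018, "y": 0.36, "rz": -0.072, "claw": 90}, {"x": 0.02, "y": 0.42, "rz": -0.084, "claw": 90}, {"x": 0.02, "y": 0.464, "rz": -0.096, "claw": 90}, {"x": 0.06, "y": 0.51, "rz": -0.108, "claw": 90}, {"x": 0.1, "y": 0.56, "rz": -0.116, "claw": 90}])

```text
schema error: expected keys x, y, z, rx, ry, rz, claw
```

arm_command(targets=[{"x": 0.003, "y": 0.06, "z": 0, "rx": 0, "ry": 0, "rz": -0.012, "claw": 90}, {"x": 0.006, "y": 0.12, "z": 0, "rx": 0, "ry": 0, "rz": -0.024, "claw": 90}, {"x": 0.009, "y": 0.18, "z": 0, "rx": 0, "ry": 0, "rz": -0.036, "claw": 90}, {"x": 0.012, "y": 0.24, "z": 0, "rx": 0, "ry": 0, "rz": -0.048, "claw": 90}, {"x": 0.015, "y": 0.3, "z": 0, "rx": 0, "ry": 0, "rz": -0.06, "claw": 90}, {"x": 0.018, "y": 0.36, "z": 0, "rx": 0, "ry": 0, "rz": -0.072, "claw": 90}, {"x": 0.02, "y": 0.42, "z": 0, "rx": 0, "ry": 0, "rz": -0.084, "claw": 90}, {"x": 0.02, "y": 0.464, "z": 0, "rx": 0, "ry": 0, "rz": -0.096, "claw": 90}, {"x": 0.06, "y": 0.51, "z": 0, "rx": 0, "ry": 0, "rz": -0.108, "claw": 90}, {"x": 0.1, "y": 0.56, "z": 0, "rx": 0, "ry": 0, "rz": -0.116, "claw": 90}])

```text
t: 0.93
tool_pos: [0.261, -0.2806, 0.2324]
orientation: [3.135, 0.195, 0.0]
force: [0.6, -0.2, -0.6]
opening: 0.0601
gripper_force: 0.0
```

arm_command(targets=[{"x": 0.04, "y": 0.05, "z": 0, "rx": 0, "ry": 0, "rz": 0, "claw": 90}, {"x": 0.08, "y": 0.1, "z": 0, "rx": 0, "ry": 0, "rz": 0, "claw": 90}, {"x": 0.12, "y": 0.15, "z": 0, "rx": 0, "ry": 0, "rz": 0, "claw": 90}, {"x": 0.16, "y": 0.2, "z": 0, "rx": 0, "ry": 0, "rz": 0, "claw": 90}, {"x": 0.2, "y": 0.25, "z": 0, "rx": 0, "ry": 0, "rz": 0, "claw": 90}, {"x": 0.24, "y": 0.3, "z": 0, "rx": 0, "ry": 0, "rz": 0, "claw": 90}, {"x": 0.31, "y": 0.312, "z": 0, "rx": 0, "ry": 0, "rz": 0, "claw": 90}, {"x": 0.38, "y": 0.322, "z": 0, "rx": 0, "ry": 0, "rz": 0, "claw": 90}, {"x": 0.45, "y": 0.332, "z": 0, "rx": 0, "ry": 0, "rz": 0, "claw": 90}, {"x": 0.5, "y": 0.34, "z": 0, "rx": 0, "ry": 0, "rz": 0, "claw": 90}])

```text
t: 1.77
tool_pos: [0.5134, -0.1104, 0.2319]
orientation: [-3.135, -0.202, 0.0]
force: [0.5, -0.3, -0.2]
opening: 0.0602
gripper_force: 0.0
```

arm_command(targets=[{"x": 0.06, "y": 0.009, "z": 0, "rx": 0, "ry": 0, "rz": 0, "claw": 90}, {"x": 0.12, "y": 0.018, "z": 0, "rx": 0, "ry": 0, "rz": 0, "claw": 90}, {"x": 0.18, "y": 0.027, "z": 0, "rx": 0, "ry": 0, "rz": 0, "claw": 90}, {"x": 0.24, "y": 0.036, "z": 0, "rx": 0, "ry": 0, "rz": 0, "claw": 90}, {"x": 0.272, "y": 0.04, "z": 0, "rx": 0, "ry": 0, "rz": 0, "claw": 90}, {"x": 0.272, "y": 0.04, "z": 0, "rx": 0, "ry": 0, "rz": 0, "claw": 90}, {"x": 0.272, "y": 0.04, "z": 0, "rx": 0, "ry": 0, "rz": 0, "claw": 90}])

```text
t: 2.35
tool_pos: [0.6472, -0.0913, 0.2314]
orientation: [-3.135, -0.202, 0.003]
force: [0.1, -0.6, 0.1]
opening: 0.0603
gripper_force: 0.0
```

Run:
```python
from m import *
print(robot.read_state()['tool_pos'],robot.read_state()['force'])
snap('wrist','w1'); snap('scene','s1')
```

```text
[ 0.64715802 -0.09129162  0.23136155] [ 0.14436602 -0.64268697  0.08900431]
```

View pics/w1.png

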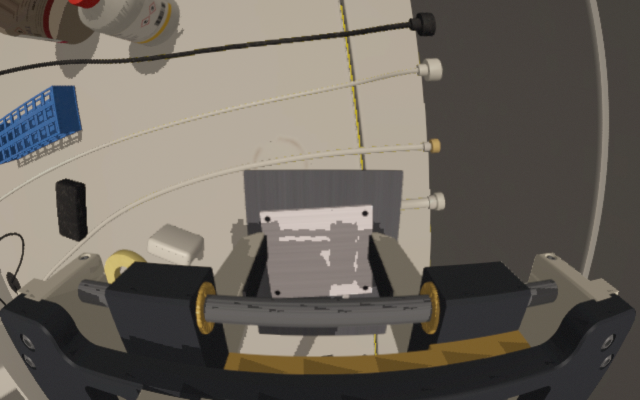

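View pics/s1.png

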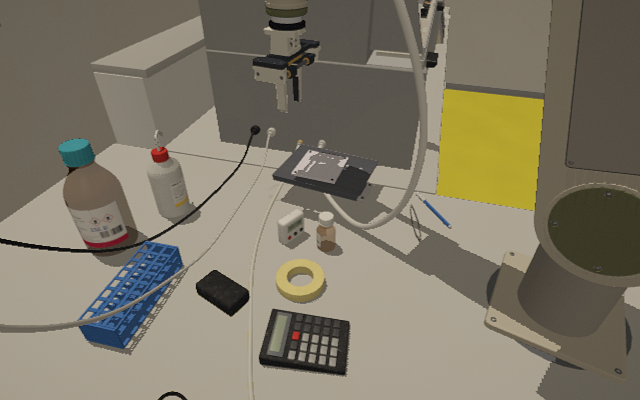

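Run:
```python
from m import *
p,d,c=load('top0');W=cloud(d,c)
q=(W[...,0]>.5)&(W[...,0]<.76)&(W[...,1]>-.21)&(W[...,1]<.02)&(W[...,2]>.085)
print(q.sum(), W[q].round(3)[::max(1,q.sum()//15)].tolist())
print(toplane(c,[(450,139),(478,133)],.1).round(3), W[133,474],W[136,455])
p,d,c=load('scene0');W=cloud(d,c)
q=(abs(W[...,0]-.553)<.1)&(abs(W[...,1]+.107)<.07)&(abs(W[...,2]-.07)<.02)
print(np.nanpercentile(W[q][:,2],[5,25,50,75,95]))
```

```text
524 [[0.759, -0.208, 0.317], [0.76, -0.208, 0.302], [0.755, -0.21, 0.296], [0.749, -0.21, 0.291], [0.759, -0.207, 0.252], [0.757, -0.207, 0.243], [0.746, -0.21, 0.257], [0.746, -0.21, 0.243], [0.747, -0.209, 0.227], [0.759, -0.206, 0.181], [0.755, -0.207, 0.177], [0.753, -0.208, 0.164], [0.752, -0.208, 0.15], [0.752, -0.208, 0.132], [0.753, -0.208, 0.114], [0.751, -0.208, 0.094]]
[[ 0.617 -0.179  0.1  ]
 [ 0.629 -0.229  0.1  ]] [ 0.6385308  -0.2325194   0.06220561] [ 0.63554333 -0.20106935  0.04882769]
[0.06765082 0.06883779 0.07073961 0.07476525 0.07595614]
```

arm_command(targets=[{"x": 0, "y": 0, "z": -0.06, "rx": 0, "ry": 0, "rz": 0, "claw": 90}, {"x": 0, "y": 0, "z": -0.12, "rx": 0, "ry": 0, "rz": 0, "claw": 90}, {"x": 0, "y": 0, "z": -0.18, "rx": 0, "ry": 0, "rz": 0, "claw": 90}, {"x": 0, "y": 0, "z": -0.22, "rx": 0, "ry": 0, "rz": 0, "claw": 90}, {"x": 0, "y": 0, "z": -0.25, "rx": 0, "ry": 0, "rz": 0, "claw": 90}, {"x": 0, "y": 0, "z": -0.27, "rx": 0, "ry": 0, "rz": 0, "claw": 90}, {"x": 0, "y": 0, "z": -0.27, "rx": 0, "ry": 0, "rz": 0, "claw": 90}, {"x": 0, "y": 0, "z": -0.27, "rx": 0, "ry": 0, "rz": 0, "claw": 90}])

```text
t: 3.12
tool_pos: [0.6468, -0.0918, 0.0981]
orientation: [-3.135, -0.2, 0.0]
force: [-0.1, -0.2, 1.3]
opening: 0.0602
gripper_force: 0.0
```

arm_command(targets=[{"x": 0, "y": 0, "z": -0.004, "rx": 0, "ry": 0, "rz": 0, "claw": 90}, {"x": 0, "y": 0, "z": -0.008, "rx": 0, "ry": 0, "rz": 0, "claw": 90}, {"x": 0, "y": 0, "z": -0.012, "rx": 0, "ry": 0, "rz": 0, "claw": 90}, {"x": 0, "y": 0, "z": -0.016, "rx": 0, "ry": 0, "rz": 0, "claw": 90}, {"x": 0, "y": 0, "z": -0.016, "rx": 0, "ry": 0, "rz": 0, "claw": 90}, {"x": 0, "y": 0, "z": -0.016, "rx": 0, "ry": 0, "rz": 0, "claw": 90}])

```text
t: 3.62
tool_pos: [0.6472, -0.0915, 0.0895]
orientation: [-3.135, -0.201, 0.0]
force: [0.3, -0.1, -0.4]
opening: 0.0605
gripper_force: 0.0
```

Go down slowly to just feel the ledge (or reach 0.0865).

arm_command(targets=[{"x": 0, "y": 0, "z": -0.003, "rx": 0, "ry": 0, "rz": 0, "claw": 90}, {"x": 0, "y": 0, "z": -0.006, "rx": 0, "ry": 0, "rz": 0, "claw": 90}, {"x": 0, "y": 0, "z": -0.006, "rx": 0, "ry": 0, "rz": 0, "claw": 90}, {"x": 0, "y": 0, "z": -0.006, "rx": 0, "ry": 0, "rz": 0, "claw": 90}])

```text
t: 3.95
tool_pos: [0.6471, -0.0915, 0.0864]
orientation: [-3.135, -0.201, 0.001]
force: [-0.3, -0.4, 0.3]
opening: 0.0601
gripper_force: 0.0
```

Run:
```python
from m import *
p,d,c=snap('scene','s2'); snap('top','t2')
K=c['intrinsics'];R=rot(c['orientation'])
P=R.T@(np.array([.64,-.09,.08])-c['origin']);u=int(K[0,0]*P[0]/-P[2]+K[0,2]);v=int(-K[1,1]*P[1]/-P[2]+K[1,2])
print(u,v);cv2.imwrite('pics/s2c.png',cv2.resize(p[v-60:v+60,u-70:u+90,::-1],None,fx=5,fy=5,interpolation=cv2.INTER_CUBIC))
```

```text
293 157
```

View pics/s2c.png

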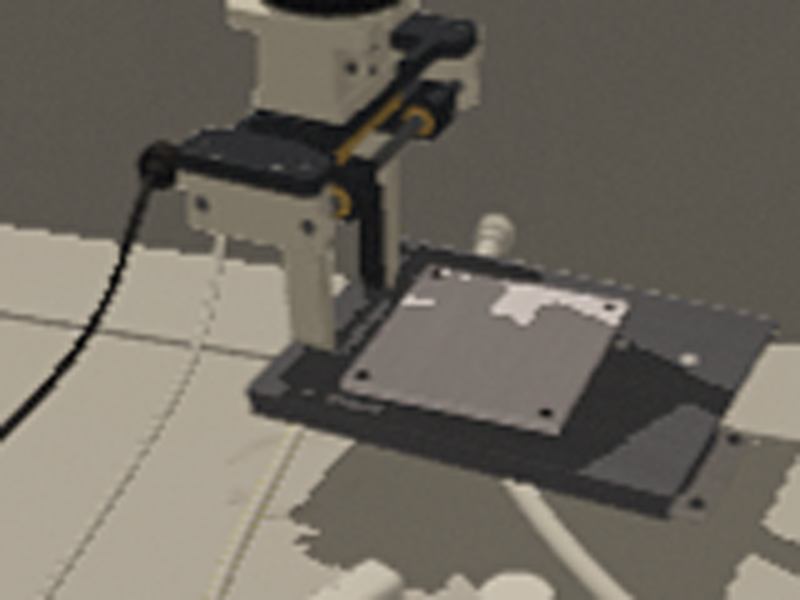

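arm_command(targets=[{"x": -0.01, "y": -0.0013, "z": 0, "rx": 0, "ry": 0, "rz": 0, "claw": 90}, {"x": -0.02, "y": -0.0026, "z": 0, "rx": 0, "ry": 0, "rz": 0, "claw": 90}, {"x": -0.03, "y": -0.0038, "z": 0, "rx": 0, "ry": 0, "rz": 0, "claw": 90}, {"x": -0.04, "y": -0.0051, "z": 0, "rx": 0, "ry": 0, "rz": 0, "claw": 90}, {"x": -0.05, "y": -0.0064, "z": 0, "rx": 0, "ry": 0, "rz": 0, "claw": 90}, {"x": -0.06, "y": -0.0077, "z": 0, "rx": 0, "ry": 0, "rz": 0, "claw": 90}, {"x": -0.07, "y": -0.009, "z": 0, "rx": 0, "ry": 0, "rz": 0, "claw": 90}, {"x": -0.08, "y": -0.0102, "z": 0, "rx": 0, "ry": 0, "rz": 0, "claw": 90}, {"x": -0.09, "y": -0.0115, "z": 0, "rx": 0, "ry": 0, "rz": 0, "claw": 90}, {"x": -0.1, "y": -0.0128, "z": 0, "rx": 0, "ry": 0, "rz": 0, "claw": 90}])

```text
t: 4.88
tool_pos: [0.5968, -0.098, 0.0867]
orientation: [-3.135, -0.201, -0.0]
force: [1.7, 0.6, 0.0]
opening: 0.06
gripper_force: 0.8
```

arm_command(targets=[{"x": -0.01, "y": -0.0013, "z": 0, "rx": 0, "ry": 0, "rz": 0, "claw": 90}, {"x": -0.02, "y": -0.0026, "z": 0, "rx": 0, "ry": 0, "rz": 0, "claw": 90}, {"x": -0.03, "y": -0.0038, "z": 0, "rx": 0, "ry": 0, "rz": 0, "claw": 90}, {"x": -0.04, "y": -0.0051, "z": 0, "rx": 0, "ry": 0, "rz": 0, "claw": 90}, {"x": -0.05, "y": -0.0064, "z": 0, "rx": 0, "ry": 0, "rz": 0, "claw": 90}, {"x": -0.06, "y": -0.0077, "z": 0, "rx": 0, "ry": 0, "rz": 0, "claw": 90}, {"x": -0.06, "y": -0.0077, "z": 0, "rx": 0, "ry": 0, "rz": 0, "claw": 90}, {"x": -0.06, "y": -0.0077, "z": 0, "rx": 0, "ry": 0, "rz": 0, "claw": 90}])

```text
t: 5.55
tool_pos: [0.5668, -0.1019, 0.0866]
orientation: [-3.135, -0.2, 0.001]
force: [0.4, 0.6, 0.2]
opening: 0.0604
gripper_force: 0.0
```

Run:
```python
from m import *
p,d,c=snap('scene','s3'); snap('top','t3')
K=c['intrinsics'];R=rot(c['orientation'])
cv2.imwrite('pics/s3c.png',cv2.resize(p[97:217,223:383,::-1],None,fx=5,fy=5,interpolation=cv2.INTER_CUBIC))
```

```text
(no output)
```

View pics/s3c.png

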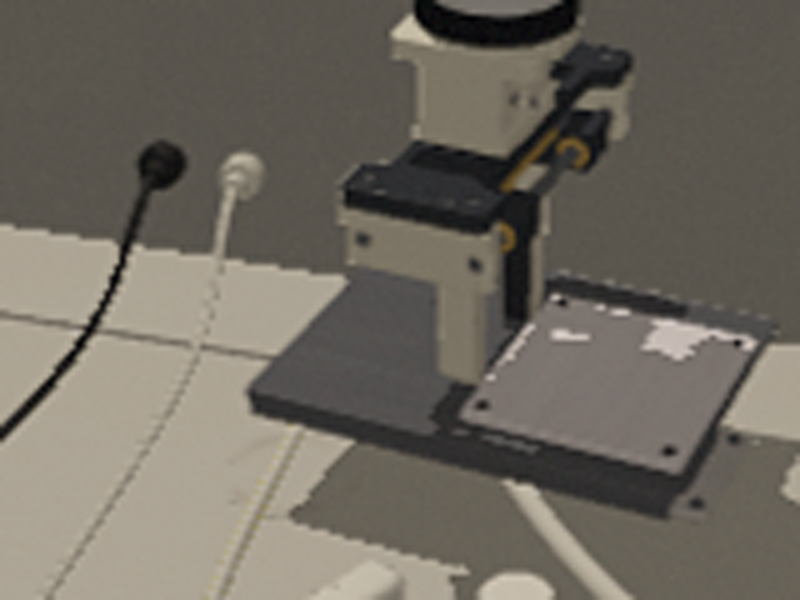

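View pics/t3.png

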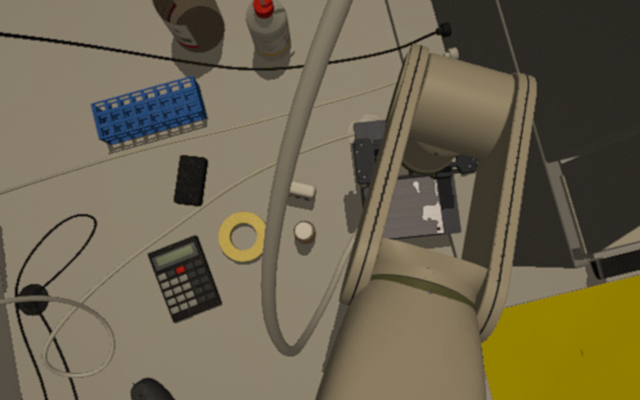

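```bash
cat > led.py <<'E'
from m import *
th=.128;O=np.array([.5529,-.1067])
def tol(X): 
    d=np.asarray(X)[:,:2]-O; return np.c_[d@[np.cos(th),np.sin(th)],d@[-np.sin(th),np.cos(th)]].round(4)
E
python3 - <<'E'
from led import *
p,d,c=load('s3')
s=lambda a:np.array(a)/5+[223-.4,97-.4]
print('corners',tol(toplane(c,s([(462,420),(684,472),(776,335),(551,290)]),.076)).tolist())
print('dots',tol(toplane(c,s([(483,405),(669,451),(738,343),(560,302)]),.076)).tolist())
print('ledge corners',tol(toplane(c,s([(250,395),(672,503)]),.07)).tolist())
p0,d0,c0=load('scene0'); 
print('tcp',tol([[.5668,-.1019]]))
E
```

```text
corners [[-0.0001, 0.0741], [-0.109, 0.0719], [-0.1137, -0.0591], [0.0058, -0.0544]]
dots [[-0.0041, 0.0585], [-0.0974, 0.0589], [-0.0985, -0.0441], [-0.0029, -0.045]]
ledge corners [[0.1056, 0.0877], [-0.1094, 0.0887]]
tcp [[0.0144 0.003 ]]
```

arm_command(targets=[{"x": -0.01, "y": -0.0013, "z": 0, "rx": 0, "ry": 0, "rz": 0, "claw": 90}, {"x": -0.02, "y": -0.0026, "z": 0, "rx": 0, "ry": 0, "rz": 0, "claw": 90}, {"x": -0.03, "y": -0.0038, "z": 0, "rx": 0, "ry": 0, "rz": 0, "claw": 90}, {"x": -0.04, "y": -0.0051, "z": 0, "rx": 0, "ry": 0, "rz": 0, "claw": 90}, {"x": -0.05, "y": -0.0064, "z": 0, "rx": 0, "ry": 0, "rz": 0, "claw": 90}, {"x": -0.06, "y": -0.0077, "z": 0, "rx": 0, "ry": 0, "rz": 0, "claw": 90}, {"x": -0.066, "y": -0.0084, "z": 0, "rx": 0, "ry": 0, "rz": 0, "claw": 90}, {"x": -0.066, "y": -0.0084, "z": 0, "rx": 0, "ry": 0, "rz": 0, "claw": 90}, {"x": -0.066, "y": -0.0084, "z": 0, "rx": 0, "ry": 0, "rz": 0, "claw": 90}])

```text
t: 6.4
tool_pos: [0.5338, -0.1061, 0.0865]
orientation: [-3.135, -0.2, 0.001]
force: [0.2, -1.0, -0.1]
opening: 0.0603
gripper_force: 0.0
```

Run:
```python
from m import *
p,d,c=snap('scene','s4')
cv2.imwrite('pics/s4c.png',cv2.resize(p[107:227,253:413,::-1],None,fx=5,fy=5,interpolation=cv2.INTER_CUBIC))
```

```text
(no output)
```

View pics/s4c.png

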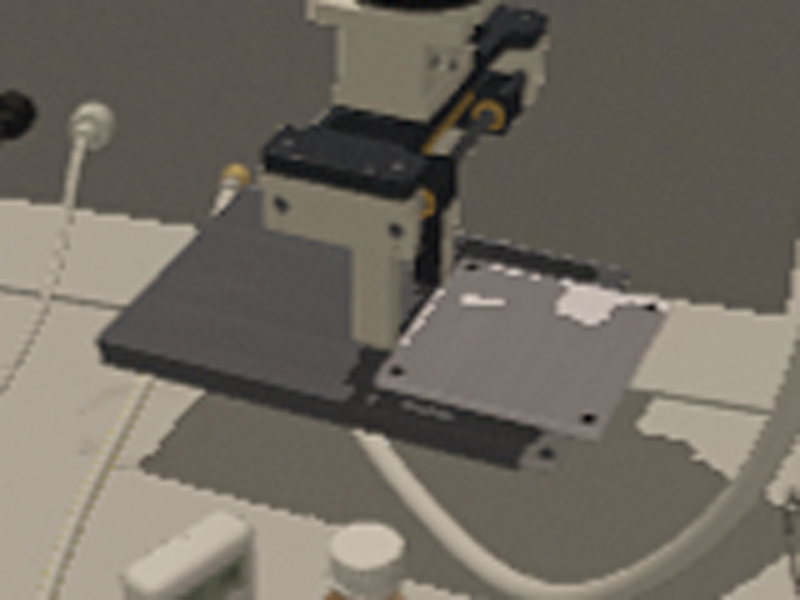

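arm_command(targets=[{"x": 0.02, "y": 0.0026, "z": 0, "rx": 0, "ry": 0, "rz": 0, "claw": 90}, {"x": 0.05, "y": 0.0064, "z": 0, "rx": 0, "ry": 0, "rz": 0, "claw": 90}, {"x": 0.05, "y": 0.0064, "z": 0, "rx": 0, "ry": 0, "rz": 0, "claw": 90}, {"x": 0.05, "y": 0.0064, "z": 0.05, "rx": 0, "ry": 0, "rz": 0, "claw": 90}, {"x": 0.05, "y": 0.0064, "z": 0.12, "rx": 0, "ry": 0, "rz": 0, "claw": 90}, {"x": 0.05, "y": 0.0064, "z": 0.19, "rx": 0, "ry": 0, "rz": 0, "claw": 90}, {"x": 0.05, "y": 0.0064, "z": 0.25, "rx": 0, "ry": 0, "rz": 0, "claw": 90}, {"x": 0.05, "y": 0.0064, "z": 0.3, "rx": 0, "ry": 0, "rz": 0, "claw": 90}, {"x": 0, "y": 0, "z": 0.3, "rx": 0, "ry": 0, "rz": 0, "claw": 90}, {"x": -0.06, "y": -0.01, "z": 0.3, "rx": 0, "ry": 0, "rz": 0, "claw": 90}])

```text
t: 7.28
tool_pos: [0.5053, -0.1112, 0.2388]
orientation: [3.134, 0.203, 0.006]
force: [-1.0, -0.4, -0.2]
opening: 0.0601
gripper_force: 0.0
```

arm_command(targets=[{"x": -0.07, "y": -0.01, "z": 0, "rx": 0, "ry": 0, "rz": 0, "claw": 90}, {"x": -0.14, "y": -0.02, "z": 0, "rx": 0, "ry": 0, "rz": 0, "claw": 90}, {"x": -0.21, "y": -0.03, "z": 0, "rx": 0, "ry": 0, "rz": 0, "claw": 90}, {"x": -0.26, "y": -0.08, "z": 0, "rx": 0, "ry": 0, "rz": 0, "claw": 90}, {"x": -0.3, "y": -0.13, "z": 0, "rx": 0, "ry": 0, "rz": 0, "claw": 90}, {"x": -0.34, "y": -0.18, "z": 0, "rx": 0, "ry": 0, "rz": 0, "claw": 90}, {"x": -0.38, "y": -0.23, "z": 0, "rx": 0, "ry": 0, "rz": 0, "claw": 90}, {"x": -0.42, "y": -0.28, "z": 0, "rx": 0, "ry": 0, "rz": 0, "claw": 90}, {"x": -0.46, "y": -0.33, "z": 0, "rx": 0, "ry": 0, "rz": 0, "claw": 90}, {"x": -0.48, "y": -0.36, "z": 0, "rx": 0, "ry": 0, "rz": 0, "claw": 90}])

```text
t: 8.12
tool_pos: [0.2619, -0.2925, 0.2365]
orientation: [3.135, 0.198, -0.002]
force: [-0.7, 0.0, 0.7]
opening: 0.0604
gripper_force: 0.0
```

Run:
```python
from led import *
p,d,c=load('s4')
s=lambda a:np.array(a)/5+[253-.4,107-.4]
t=tol(toplane(c,s([(397,371),(588,419),(652,307),(470,268)]),.076));print('dots',t.tolist(),t.mean(0))
p,d,c=snap('top','t5');W=cloud(d,c);m,b=panelmask(p,W)
r=fit(c,m,.076);print('panel',r,tol([r[0][:2]/1000]))
p,d,c=snap('scene','s5')
```

```text
dots [[-0.0369, 0.0588], [-0.1308, 0.0598], [-0.1313, -0.0444], [-0.0365, -0.0427]] [-0.083875  0.007875]
panel (array([ 468.3, -110.4,  110.3,  120.3]), np.float64(0.126)) [[-0.0844  0.0071]]
```

View pics/t5.png

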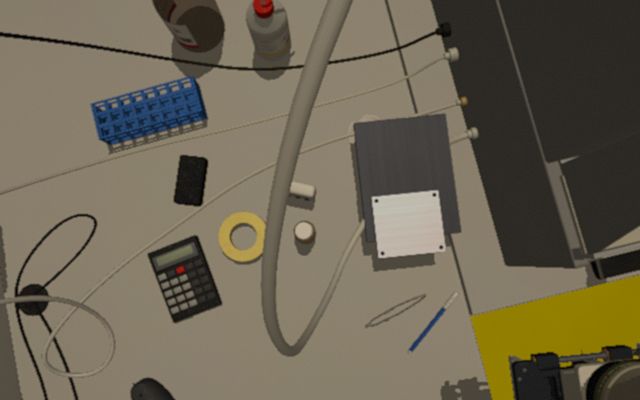

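Both views put the panel at x −84 mm, y +7 mm, turned about 0 rad relative to the ledge. The bystanders have not moved and the arm is clear, so I'm handing in.

```bash
python3 -c "
from plant import robot
print(robot.close_job())"
```

```text
the job is handed in; nothing more can be done
None
```

The panel now sticks out about 29 mm past the ledge's near end, straight to within about 0.01 rad and about 7 mm left of the middle line; the bystanders look unmoved, and I handed the job in at about 8 s (no verdict was returned).

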